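# Set up the patient's table mirror on its kickstand

### The arm

A 6-joint arm with a two-finger parallel gripper is mounted at the origin on a cart in front of the work surface, level with it; the furniture and walls round the work are solid. World frame = base frame: x ahead of the robot, y to its left, z up, the work surface at z = 0. Lengths are in m, angles in rad, forces in N, time in s.
With the tool pointing down it reaches from about 0.325 to 0.9 m from the base axis. Payload 6.1 kg.
Tool frame: the origin (TCP) lies between the finger pads; the fingertips stand 17 mm ahead of it and the grasp point (between the pads) lies 2 mm behind it; y points along the fingers, x is the direction in which the jaws open and shut, and the axes are right-handed (so a half turn about y gives the same grasp; the last joint's range is limited). The gripper opens to 85 mm and grips with 20 to 120 N. Pads are 22 mm wide; open, the fingers measure 114 mm over their backs; the gripper's body (76 mm by 85 mm) begins 54 mm behind the grasp point. The pads swing forward as they close: fully open they stand 13 mm farther back than shut.
Start: joints at [1.06, 0.22, 1.526, -0, 1.395, -0.126], TCP at [0.235, 0.579, 0.248] pointing down, gripper open.
Joint ranges: [-2.98, 2.98], [-0.91, 2.08], [0.09, 2.57], [-1.24, 4.39], [0.2, 2.65], [-2.68, 2.68]. Speed limits (rad/s): [2.57, 2.57, 3.01, 3.14, 3.14, 3.14].

### API

Orientations are given as a rotation vector (axis times angle).
In Python, from workcell import r, cams, ticket gives the robot as it stands. The module is installed in compiled form; this text tells all that it offers.
- The arm moves only by the shell command python3 -m handwheel 'ROWS' [FORCE]. ROWS is JSON, one flat list of numbers, 5 for each row, row after row: the shift along the world's x, y, z in m, then the turn about the world's z in degrees, then the opening, from -1 (shut) to 1 (fully open). In form: [dx, dy, dz, yaw, jaw, dx, dy, dz, yaw, jaw, ...]. A call has 1 to 12 rows; each row shifts and turns the commanded pose from where the row before left it; what a row does not reach is not made up. A row lasts 1/12 s, in which the tool goes at most 41.7 mm and 7.16 degrees, less where a joint would pass 70% of its speed; a pose out of reach is approached as far as the arm can. A call is refused whole if a number of a shift passes 0.0417 or a number of a turn 7.16, either way. A call with a gripper value outside its range is refused whole. The fingers move at their own pace and stop on an object; FORCE is the grip in N (left out, the last holds). Time passes only in rows, so rows that do not move let the fingers close. It gives the time, the measured TCP pose, the force and the opening at its end, in the units of the state.
- r.observe(): the state, without advancing time (a new reading comes with each control period).
- cams.get_image(name): name is "side" or "top"; returns a dict with "frame" (480x640x3 uint8, blue, green, red), "intrinsics" (3x3 intrinsics, pixels), "k1" (the pictures are not rectified: a ray, as slopes to the right and down, at radius r is drawn at 1 + k1 r^2 times it, then the intrinsics apply), "rvec" (rotation vector, rad) and "tvec" (3), from world to camera coordinates, as OpenCV has them. Camera axes: x right, y down, z forward; pixel columns grow to the right and rows downward; lengths in m; the calibration is good to about 2 mm. A picture is of the moment at which its call begins. There is no depth.
- ticket.sign_off(): hands the job in, once; it reports no verdict.
The state is a dict: "time": time; "joints": joint angles; "qd": joint speeds; "effort": joint torques, N m; "position": TCP position; "eef_rot": TCP orientation; "wrist_force": force on the tool from outside, world axes, zero at the start; "ft_torque": the same for the moment, N m; "finger_gap": finger opening in m.
Only numpy, scipy, OpenCV 4.12 (cv2) and the standard library are available. Lean on these libraries where they do the work, as an engineer would, in place of code of your own. Each camera call takes 0.05 s, during which the arm holds its last target.

### The job

Stand the white table mirror up on the dark non-slip mat. The gauze carton is lying on the mat: lift it off and lay it flat on free worktop. While the mirror still lies on its glass, fold the leg on its back right out to its stop; then stand the mirror on its bottom edge and leg, wholly on the mat and square with it, glass facing the front of the worktop (the robot's side), without dropping it or disturbing the cups, the tape roll or the plaster cast.

Things in the scene. Friction and masses are not known exactly. Their poses are not given: they have to be found in the camera images.
- mirror: White flat table mirror, starts lying glass down. Frame 140 mm (x) by 130 mm (y) by 14 mm thick. Origin: centre of the glass face, so on the worktop at the start; x points up the mirror to its top, z out of its back, -z out of the glass. 0.3 kg with the leg. At the top a 22 mm wide, 9 mm thick neck, set back, carries a round cross bar (see mirror_bar).
- mirror_bar (a point): Middle of the aluminium cross bar at the mirror's top, at (100, 0, 24) mm in the mirror's frame: a round bar 14 mm thick and 50 mm long along the mirror's y, 30 mm beyond the frame. Gripped by its two slightly domed ends (flat middle 6 mm across) the mirror can swivel about the bar, against friction that grows with the grip; raised so at 20 N it hangs with its top 0.2 to 0.5 rad forward.
- mirror_bottom (a point): Middle of the rear lower edge of the frame, at (-70, 0, 14) mm in the mirror's frame: the edge it stands on. Standing on the open leg, the mirror leans back about 17 degrees: the bar is then 159 mm above this edge and 60 mm behind it, the foot 92 mm behind it.
- leg_foot (a point): Middle of the kickstand's foot: a black round rubber bar 12 mm thick, 38 mm long along the mirror's y, at the free end of the leg, 108 mm from the hinge. With the leg folded it lies 12 mm (its axis) above the frame's back. It can be gripped by its two ends.
- leg_hinge (a point): Kickstand hinge, at (42, 0, 26) mm in the mirror's frame; axis along the mirror's y. The leg (aluminium strip 22 mm wide, 5 mm thick) runs from here towards the bottom of the mirror.
- leg (a joint): Kickstand angle: 0 folded flat against the back, 0.75 rad fully out at its stop. The foot rises from the back as it grows. Light friction (0.06 N m) holds it where it is left. It starts up to 0.15 rad open.
- mat: Dark ribbed rubber mat, 180 mm (x) by 200 mm (y), 4 mm thick, fixed to the worktop. Origin: centre of its underside; its -x side is the front, roughly towards the robot.
- carton: Teal and white gauze carton, 94 mm (x) by 62 mm (y) by 36 mm high, loose, starts on the mat. Origin: centre of its underside; z up.
- cups: Loose stack of white cups, 74 mm across, 84 mm tall. Origin: centre of its underside. Leave alone.
- tape: Loose roll of tape lying flat, 98 mm across, 25 mm high. Origin: centre of its underside. Leave alone.
- cast: Loose plaster dental cast, 65 by 62 by 28 mm. Origin: centre of its underside. Leave alone.
- welder: Fixed spot welder in the middle at the back, 258 mm (x) by 178 mm (y), 118 mm high. Origin: centre of its underside.
- rinse_bottle: Fixed tall pump bottle at the back left, 95 mm (x) by 188 mm (y), 331 mm high. Origin: centre of its underside.
- acrylic_box: Fixed magenta acrylic box at the back right, 136 mm (x) by 133 mm (y), 114 mm high. Origin: centre of its underside.
Not all that is in view belongs to the job. Of the things like the carton, leave any that is purple or red; of the rest the larger one is meant.

How it is judged:
On the way:
1. the leg is folded out (over 0.66 rad) while the mirror still lies on its glass (value of joint leg above 0.66 rad and angle between mirror's own z axis and vertical below 0.2 rad and height (world z) of mirror below 0.03 m), for 0.2 s.
At the end, for the whole second after the job is handed in: Mirror at rest on the mat on bottom edge and open leg (over 0.66 rad), leaning back 0.2-0.45 rad, edge and foot on the mat, within 0.26 rad of square and 42 mm of the mat's centre line, glass to the front; carton flat and at rest on the worktop, off the mat (value of joint leg above 0.66 rad and angle between mirror's own x axis and vertical between 0.2 and 0.45 rad and height (world z) of mirror_bottom between -0.002 and 0.012 m and height (world z) of leg_foot between 0.003 and 0.018 m and x of mirror_bottom in the frame of mat between -0.093 and 0.01 m and x of leg_foot in the frame of mat between -0.01 and 0.093 m and y of mirror_bottom in the frame of mat between -0.042 and 0.042 m and angle between the y axis of mirror and the y axis of mat, either way round below 0.26 rad and linear speed of each of mirror, carton below 0.02 m/s and angular speed of mirror below 0.1 rad/s and (x of carton in the frame of mat above 0.115 m or x of carton in the frame of mat below -0.115 m or y of carton in the frame of mat above 0.125 m or y of carton in the frame of mat below -0.125 m) and height (world z) of carton between -0.005 and 0.006 m and angle between carton's own z axis and vertical below 0.1 rad); the robot touches nothing.
It fails at once if the cup stack is shifted by more than 30 mm (distance of cups from where it was at the start of the episode above 0.03 m).
It fails at once if the tape roll is shifted by more than 30 mm (distance of tape from where it was at the start of the episode above 0.03 m).
It fails at once if the plaster cast is shifted by more than 30 mm (distance of cast from where it was at the start of the episode above 0.03 m).
It fails at once if the mirror is dropped, falls or is flung (faster than 1 m/s) (linear speed of mirror above 1 m/s).
It also fails if it takes over 72 s, if anything falls off the work surface, if the arm or the gripper's body presses on something with over 40 N, if the wrist force passes 120 N, or if a joint passes its speed limit or range.

## Working session

There is one attempt and no reset: what is moved stays moved. The work goes in short steps, Python scripts to look and compute and a shell command to move; the robot and the scene stay as the last step left them, time stands still between calls to the robot, and variables do not carry over. Pictures are saved under pics/ and viewed, and the job is handed in when it is done.

```bash
mkdir -p pics
cat > h.py <<'E'
import numpy as np,cv2
from workcell import r,cams,ticket
def cam(n):
    d=cams.get_image(n); return d
def ray(d,u,v):
    K=np.array(d["intrinsics"]);k1=float(np.ravel(d["k1"])[0])
    x=(u-K[0,2])/K[0,0];y=(v-K[1,2])/K[1,1]
    rd=np.hypot(x,y);rr=rd
    for _ in range(30): rr=rd/(1+k1*rr*rr)
    s=rr/rd if rd>0 else 1
    R,_=cv2.Rodrigues(np.array(d["rvec"],float));t=np.array(d["tvec"],float).ravel()
    return -R.T@t, R.T@np.array([x*s,y*s,1.])
def onz(d,u,v,z):
    o,w=ray(d,u,v); return o+w*(z-o[2])/w[2]
def proj(d,p):
    R,_=cv2.Rodrigues(np.array(d["rvec"],float));t=np.array(d["tvec"],float).ravel()
    K=np.array(d["intrinsics"]);k1=float(np.ravel(d["k1"])[0])
    c=R@np.array(p,float)+t; x,y=c[:2]/c[2]; s=1+k1*(x*x+y*y)
    return K[0,0]*x*s+K[0,2],K[1,1]*y*s+K[1,2]
def tri(d1,p1,d2,p2):
    A=[];b=[]
    for d,p in((d1,p1),(d2,p2)):
        o,w=ray(d,*p);w/=np.linalg.norm(w);M=np.eye(3)-np.outer(w,w);A.append(M);b.append(M@o)
    return np.linalg.solve(sum(A),sum(b))
E
python3 - <<'E'
from h import *
for n in("side","top"):
    d=cam(n);cv2.imwrite(f"pics/{n}0.png",d["frame"]);print(n,d["intrinsics"],d["k1"],ray(d,320,240))
s=r.observe();print(s)
E
```

```text
side [[521.63236281   0.         322.46573293]
 [  0.         521.63236281 231.8125221 ]
 [  0.           0.           1.        ]] -0.035777235447777035 (array([0.49033965, 1.46057347, 0.72634915]), array([ 0.04231359, -0.89205038, -0.45024926]))
top [[617.45980839   0.         317.66250773]
 [  0.         617.45980839 238.27628077]
 [  0.           0.           1.        ]] -4.039573047457498e-06 (array([0.20821345, 0.09927741, 1.7480117 ]), array([ 0.19419593, -0.01317319, -0.98088559]))
{'time': 0.1, 'joints': array([ 1.05992386e+00,  2.21183362e-01,  1.52748927e+00, -1.54345922e-05,
        1.39467767e+00, -1.26071633e-01]), 'qd': array([ 0.00151031, -0.00182349, -0.00110413,  0.00083158,  0.00141082,
        0.00064261]), 'effort': array([ 1.05518120e-03, -4.98246539e+01, -3.90544009e+01, -1.31842057e-04,
        5.76030536e-03, -4.30344255e-05]), 'position': array([0.23435115, 0.57885393, 0.24729017]), 'eef_rot': array([-1.36784682, -0.92006773,  0.92264402]), 'wrist_force': array([-0.5414532 ,  0.28840887, -0.60223404]), 'ft_torque': array([-0.01984984,  0.02298008,  0.03838079]), 'finger_gap': 0.08561821637379095}
```

View pics/top0.png

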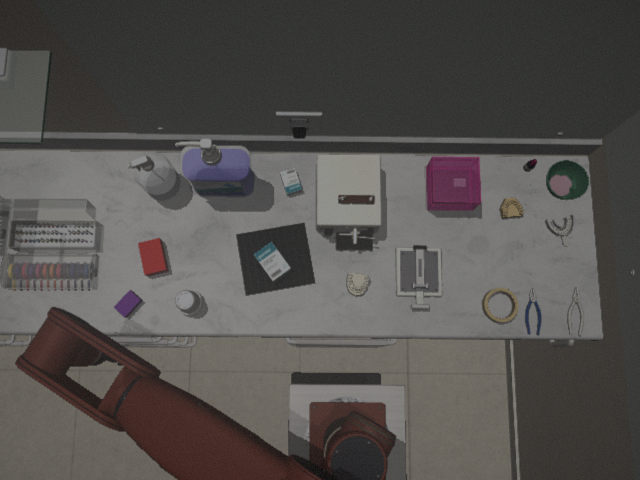

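View pics/side0.png

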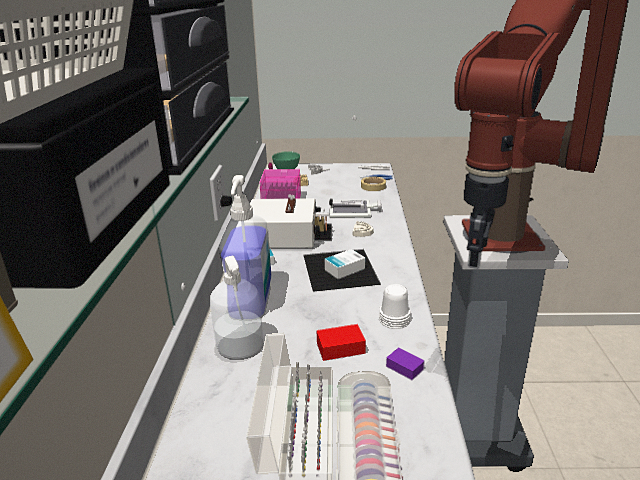

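Run:
```python
from h import *
a=cv2.imread("pics/top0.png")
cv2.imwrite("pics/m0.png",np.hstack([cv2.resize(a[235:320,385:455],None,fx=6,fy=6,interpolation=2)]))
cv2.imwrite("pics/c0.png",cv2.resize(a[160:310,225:375],None,fx=4,fy=4,interpolation=2))
```

```text
(no output)
```

View pics/m0.png

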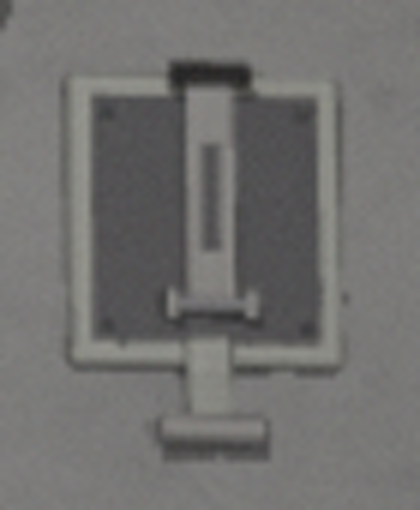

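View pics/c0.png

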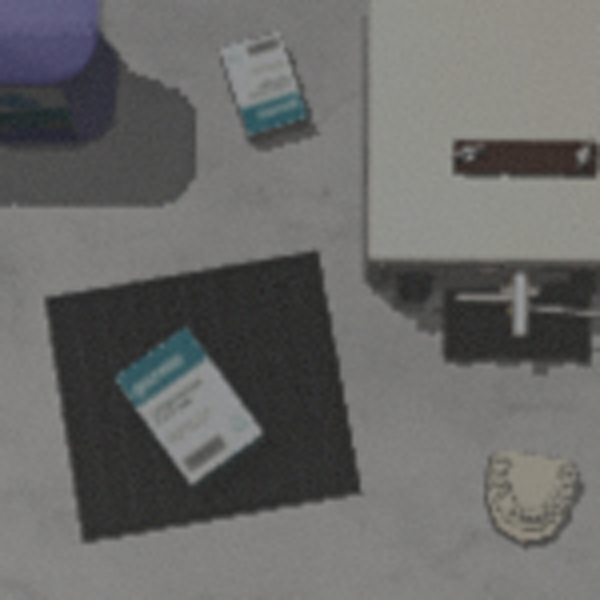

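Run:
```python
from h import *
d=cam("top");s=cam("side")
f=lambda x,y:(225+(x-1.5)/4,160+(y-1.5)/4)
C=[onz(d,*f(*p),.04) for p in[(187,328),(262,432),(193,484),(117,378)]]
M=[onz(d,*f(*p),.004) for p in[(46,297),(318,252),(360,492),(84,541)]]
for n,L in(("carton",C),("mat",M)):
    L=np.array(L);print(n,L.round(3).tolist(),L.mean(0).round(4)); e=np.diff(np.vstack([L,L[:1]]),axis=0);print(np.linalg.norm(e,axis=1).round(3),np.degrees(np.arctan2(e[:,1],e[:,0])).round(1))
g=lambda x,y:(385+(x-2.5)/6,235+(y-2.5)/6)
for n,p,z in[("bar L",(160,430),.024),("bar R",(268,433),.024),("FL",(68,75),.014),("FR",(338,80),.014),("NR",(341,367),.014),("NL",(70,365),.014),("foot L",(170,75),.03),("foot R",(250,75),.03),("hingeL",(168,303),.026),("hR",(260,303),.026)]:
    print(n,onz(d,*g(*p),z).round(4))
for n,p,z in[("cups",(188,301),.06),("redbox",(153,257),.03),("cast",(357,284),.028),("tape",(500,305),.02),("bottle front",(222,195),.0),("welder front",(355,250),.05),("tape",(481,305),.02)]:print(n,onz(d,*p,z).round(3))
print(cv2.Rodrigues(r.observe()["eef_rot"])[0].round(3))
cv2.imwrite("pics/sm.png",cv2.resize(s["frame"][180:250,310:400],None,fx=8,fy=8,interpolation=2))
```

```text
carton [[0.54, 0.213, 0.04], [0.467, 0.159, 0.04], [0.43, 0.206, 0.04], [0.504, 0.261, 0.04]] [0.4852 0.2101 0.04  ]
[0.091 0.06  0.092 0.06 ] [-143.6  128.1   36.5  -53.1]
mat [[0.569, 0.318, 0.004], [0.604, 0.122, 0.004], [0.43, 0.09, 0.004], [0.393, 0.285, 0.004]] [0.499  0.2037 0.004 ]
[0.199 0.177 0.198 0.179] [ -79.7 -169.6  100.7   10.6]
bar L [ 0.3639 -0.1801  0.024 ]
bar R [ 0.363  -0.2304  0.024 ]
FL [ 0.5333 -0.1413  0.014 ]
FR [ 0.5322 -0.2703  0.014 ]
NR [ 0.3951 -0.2675  0.014 ]
NL [ 0.3948 -0.1401  0.014 ]
foot L [ 0.5308 -0.1874  0.03  ]
foot R [ 0.5312 -0.2253  0.03  ]
hingeL [ 0.423  -0.1848  0.026 ]
hR [ 0.4235 -0.2279  0.026 ]
cups [0.369 0.435 0.06 ]
redbox [0.494 0.545 0.03 ]
cast [ 0.424 -0.029  0.028]
tape [ 0.37 -0.43  0.02]
bottle front [0.685 0.363 0.   ]
welder front [ 0.517 -0.022  0.05 ]
tape [ 0.37  -0.377  0.02 ]
[[ 0.375 -0.001 -0.927]
 [ 0.927 -0.001  0.375]
 [-0.001 -1.     0.   ]]
```

View pics/sm.png

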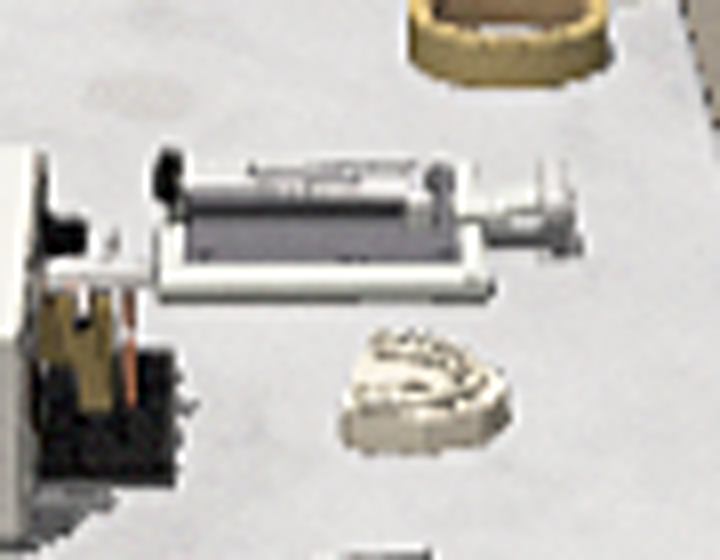

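```bash
python3 -m handwheel '[0.02,-0.03,0,4.9,1, 0.02,-0.03,0,4.9,1, 0.021,-0.031,0,4.9,1, 0.021,-0.031,0,4.9,1, 0.021,-0.031,0,4.9,1, 0.021,-0.031,0,4.9,1, 0.021,-0.031,0,4.9,1, 0.021,-0.031,0,4.9,1, 0.021,-0.031,0,4.9,1, 0.021,-0.031,0,4.9,1, 0.021,-0.031,0,4.9,1, 0.021,-0.031,0,4.9,1]' 40; python3 -c "
from h import *
s=r.observe();R=cv2.Rodrigues(s['eef_rot'])[0];print(s['position'],np.degrees(np.arctan2(R[1,0],R[0,0])),s['joints'].round(2))"
```

```text
time: 1.2
position: [0.4852, 0.2076, 0.2483]
eef_rot: [-0.831, -1.667, 1.667]
wrist_force: [0.6, 0.3, 0.0]
finger_gap: 0.0853
[0.48522652 0.20759001 0.24829755] 126.99673622072065 [ 0.25 -0.01  1.78  0.    1.38 -1.96]
```

```bash
python3 -m handwheel '[0,0.0025,-0.03,0,1, 0,0,-0.04,0,1, 0,0,-0.04,0,1, 0,0,-0.04,0,1, 0,0,-0.03,0,1, 0,0,-0.02,0,1, 0,0,-0.02,0,1, 0,0,0,0,-1, 0,0,0,0,-1, 0,0,0,0,-1, 0,0,0,0,-1, 0,0,0,0,-1]' 40
```

```text
time: 2.2
position: [0.4859, 0.2122, 0.03]
eef_rot: [-0.837, -1.667, 1.663]
wrist_force: [0.4, -0.2, -0.2]
finger_gap: 0.0615
```

```bash
python3 -m handwheel '[0,0,0,0,-1, 0,0,0.01,0,-1, 0,0,0.03,0,-1, 0,0,0.04,0,-1]' 40
```

```text
time: 2.53
position: [0.4818, 0.211, 0.1068]
eef_rot: [-0.829, -1.658, 1.667]
wrist_force: [0.3, -0.3, -1.3]
finger_gap: 0.0613
```

```bash
python3 -m handwheel '[0.006,0.02,0,0,-1, 0.008,0.035,0,0,-1, 0.01,0.035,0,0,-1, 0.01,0.035,0,0,-1, 0.01,0.035,0,0,-1, 0.006,0.03,0,0,-1, 0.003,0.017,-0.01,0,-1, 0,0,-0.025,0,-1, 0,0,-0.025,0,-1, 0,0,-0.013,0,-1, 0,0,-0.007,0,-1, 0,0,0,0,-1]' 40
```

```text
time: 3.53
position: [0.5365, 0.4179, 0.0267]
eef_rot: [-0.832, -1.661, 1.666]
wrist_force: [0.2, -1.2, -0.2]
finger_gap: 0.0614
```

```bash
python3 -m handwheel '[0,0,-0.002,0,-1, 0,0,0,0,-1, 0,0,0,0,1, 0,0,0,0,1, 0,0,0,0,1, 0,0,0,0,1, 0,0,0.03,0,1, 0,0,0.04,0,1, 0,0,0.04,0,1, 0,0,0.04,0,1]'
python3 - <<'E'
from h import *
for n in("side","top"):cv2.imwrite(f"pics/{n}1.png",cam(n)["frame"])
E
```

```text
time: 4.37
position: [0.5372, 0.4185, 0.1778]
eef_rot: [-0.834, -1.663, 1.664]
wrist_force: [0.9, 1.7, -0.2]
finger_gap: 0.0857
```

View pics/side1.png

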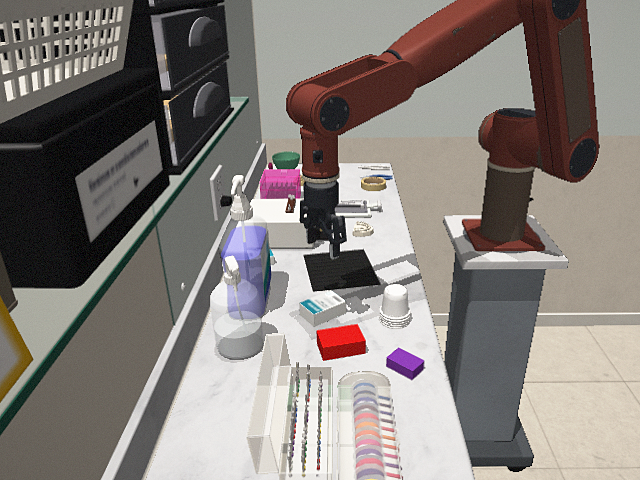

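Run:
```python
from h import *
s=cam("side");d=cam("top")
def ony(d,u,v,y):
    o,w=ray(d,u,v);return o+w*(y-o[1])/w[1]
g=lambda x,y:(310+(x-3.5)/8,180+(y-3.5)/8)
for n,p,y in[("foot c",(171,183),-.188),("foot top",(171,150),-.188),("bar top?",(545,200),-.18),("bar c",(565,215),-.18),("hinge",(440,190),-.187),("frame bl",(165,298),-.141),("frame br",(490,298),-.141)]:print(n,ony(s,*g(*p),y).round(4))
c=lambda x,y:(385+(x-2.5)/6,235+(y-2.5)/6)
print("foot top cam center",[onz(d,*c(210,75),z).round(4).tolist() for z in(.026,.034,.042)])
print("bar",[onz(d,*c(214,y),.024).round(4).tolist() for y in(420,430,440)])
```

```text
foot c [ 0.5278 -0.188   0.0379]
foot top [ 0.5276 -0.188   0.0532]
bar top? [ 0.3687 -0.18    0.0323]
bar c [ 0.36   -0.18    0.0253]
hinge [ 0.413  -0.187   0.0343]
frame bl [ 0.53   -0.141   0.0052]
frame br [ 0.3935 -0.141   0.0043]
foot top cam center [[0.5318, -0.207, 0.026], [0.5302, -0.2056, 0.034], [0.5287, -0.2042, 0.042]]
bar [[0.3688, -0.2054, 0.024], [0.3641, -0.2053, 0.024], [0.3595, -0.2052, 0.024]]
```

```bash
python3 -m handwheel '[0,-0.03,0.02,-3.1,1, 0,-0.04,0.02,-3.1,1, 0,-0.04,0,-3.1,1, 0,-0.04,0,-3.1,1, 0,-0.04,0,-3.1,1, 0,-0.04,0,-3.1,1, 0,-0.04,0,-3.1,1, 0,-0.04,0,-3.1,1, 0,-0.04,0,-3.1,1, 0,-0.04,0,-3.1,1, 0,-0.04,0,-3.0,1, 0,-0.04,0,-3.0,1]'; python3 -m handwheel '[0,-0.04,0,0,1, 0,-0.04,0,0,1, 0,-0.04,0,0,1, 0,-0.03,0,0,1,  0,0,0,0,1]' 20;  python3 -c "
from h import *
s=r.observe();R=cv2.Rodrigues(s['eef_rot'])[0];print(s['position'],np.degrees(np.arctan2(R[1,0],R[0,0])),s['joints'].round(2))"
```

```text
time: 5.57
position: [0.5361, -0.0501, 0.2129]
eef_rot: [-1.209, -1.202, 1.205]
wrist_force: [0.2, 1.0, 0.5]
finger_gap: 0.0853
time: 5.98
position: [0.5361, -0.2035, 0.2128]
eef_rot: [-1.212, -1.2, 1.204]
wrist_force: [-0.0, -0.1, 0.3]
finger_gap: 0.0856
[ 0.53610131 -0.20354692  0.2128199 ] 89.4648436203182 [-0.5   0.13  1.7  -0.    1.32 -2.06]
```

```bash
python3 -m handwheel '[-0.0065,-0.002,-0.03,0.5,1, 0,0,-0.04,0,1, 0,0,-0.04,0,1, 0,0,-0.03,0,1, 0,0,-0.013,0,1, 0,0,0,0,1]' 20
python3 - <<'E'
from h import *
s=cam("side");d=cam("top")
cv2.imwrite("pics/a.png",np.hstack([cv2.resize(s["frame"][150:240,290:400],(550,450),interpolation=2)]))
cv2.imwrite("pics/b.png",np.hstack([cv2.resize(d["frame"][220:320,370:470],(500,500),interpolation=2)]))
E
```

```text
time: 6.48
position: [0.5274, -0.198, 0.0568]
eef_rot: [-1.197, -1.209, 1.213]
wrist_force: [-1.3, 0.6, 0.8]
finger_gap: 0.0856
```

View pics/a.png

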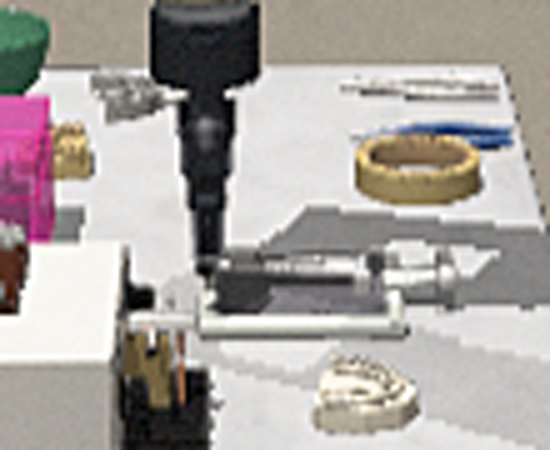

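View pics/b.png

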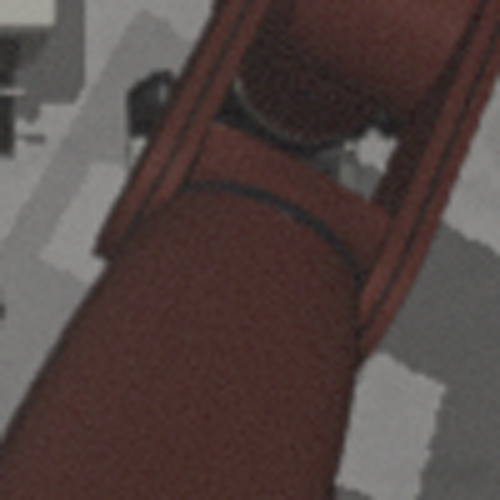

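```bash
python3 -m handwheel '[0,0,0,0,1, 0,0,0,0,1]' 20; python3 -c "
from h import *
s=r.observe();R=cv2.Rodrigues(s['eef_rot'])[0];print(s['position'],np.degrees(np.arctan2(R[1,0],R[0,0])),s['joints'].round(2))"
```

```text
time: 6.75
position: [0.533, -0.2013, 0.0646]
eef_rot: [-1.211, -1.215, 1.212]
wrist_force: [0.5, -0.5, -0.0]
finger_gap: 0.0854
[ 0.53297138 -0.2012561   0.06456565] 90.26828888504079 [-0.5   0.29  1.81 -0.    1.03 -2.07]
```

```bash
python3 -m handwheel '[-0.002,-0.002,-0.01,0,1, -0.002,-0.0025,-0.01,0,1, 0,0,-0.008,0,1, 0,0,0,0,1, 0,0,0,0,1, 0,0,0,0,1]' 20; python3 -c "
from h import *
s=r.observe();R=cv2.Rodrigues(s['eef_rot'])[0];print(s['position'],np.degrees(np.arctan2(R[1,0],R[0,0])),s['joints'].round(2))"
```

```text
time: 7.25
position: [0.527, -0.205, 0.0337]
eef_rot: [-1.207, -1.212, 1.212]
wrist_force: [0.9, -0.9, -0.0]
finger_gap: 0.0857
[ 0.52696781 -0.20495418  0.03367835] 90.24426572047484 [-0.51  0.33  1.83  0.    0.98 -2.09]
```

Close on the foot.

```bash
python3 -m handwheel '[0.001,0,0.001,0,-1, 0,0,0,0,-1, 0,0,0,0,-1, 0,0,0,0,-1, 0,0,0,0,-1, 0,0,0,0,-1, 0,0,0,0,-1]' 20
python3 - <<'E'
from h import *
s=cam("side")
cv2.imwrite("pics/a2.png",np.hstack([cv2.resize(s["frame"][150:240,290:400],(770,630)[:2] if 0 else (720,589),interpolation=2)]))
print(r.observe()["position"],r.observe()["wrist_force"])
E
```

```text
time: 7.83
position: [0.5284, -0.205, 0.0351]
eef_rot: [-1.208, -1.213, 1.212]
wrist_force: [0.6, -0.6, 0.4]
finger_gap: 0.037
[ 0.52834913 -0.20503265  0.03509925] [ 0.29648557 -0.31748559 -0.55647114]
```

View pics/a2.png

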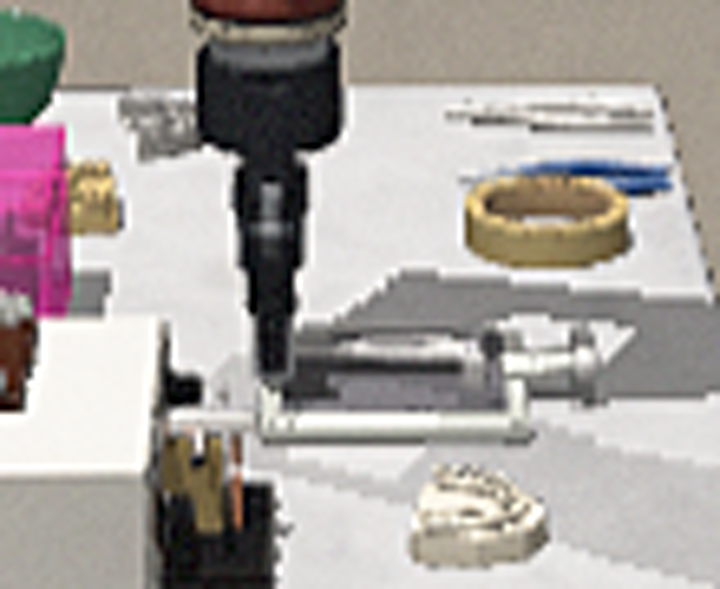

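```bash
python3 -m handwheel '[-0.001,0,0.0065,0,-1, -0.001,0,0.007,0,-1, -0.002,0,0.008,0,-1, -0.0023,0,0.0075,0,-1, -0.0033,0,0.0075,0,-1, -0.0034,0,0.0073,0,-1, -0.0034,0,0.0055,0,-1, -0.0035,0,0.0055,0,-1, 0,0,0,0,-1, 0,0,0,0,-1]' 20;python3 -m handwheel '[-0.0027,0,0.0036,0,-1, -0.0027,0,0.0034,0,-1, -0.0027,0,0.003,0,-1, 0,0,0,0,-1, 0,0,0,0,-1]' 20
python3 - <<'E'
from h import *
s=cam("side")
cv2.imwrite("pics/a3.png",np.hstack([cv2.resize(s["frame"][150:240,290:400],(720,589),interpolation=2)]))
E
```

```text
time: 8.72
position: [0.5086, -0.2053, 0.0905]
eef_rot: [-1.209, -1.213, 1.212]
wrist_force: [2.1, -0.1, -0.3]
finger_gap: 0.0365
time: 9.13
position: [0.5001, -0.2051, 0.1]
eef_rot: [-1.208, -1.213, 1.212]
wrist_force: [1.7, -1.1, 0.5]
finger_gap: 0.0365
```

View pics/a3.png

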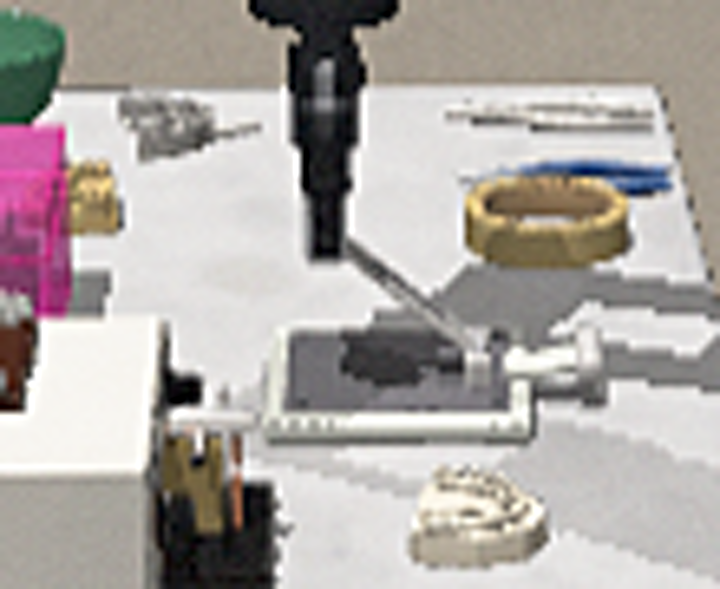

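```bash
python3 -m handwheel '[-0.0015,0,0.0013,0,-1, 0,0,0,0,-1, 0,0,0,0,-1, 0,0,0,0,-1]' 20
python3 - <<'E'
from h import *
s=cam("side")
cv2.imwrite("pics/a4.png",np.hstack([cv2.resize(s["frame"][150:240,290:400],(720,589),interpolation=2)]))
E
python3 -m handwheel '[0.001,0,0,0,0.6, 0,0,0,0,0.6, 0,0,0,0,0.6, 0,0,0,0,0.6, 0,0,0.03,0,0.6, 0,0,0.04,0,0.6, -0.02,0,0.04,0,0.6,0,0,0,0,0.6]' 20
python3 - <<'E'
from h import *
s=cam("side");d=cam("top")
cv2.imwrite("pics/a5.png",np.hstack([cv2.resize(s["frame"][150:240,290:400],(720,589),interpolation=2)]))
cv2.imwrite("pics/b5.png",np.hstack([cv2.resize(d["frame"][230:320,370:470],(800,720),interpolation=2)]))
E
```

```text
time: 9.52
position: [0.4987, -0.205, 0.1011]
eef_rot: [-1.207, -1.212, 1.212]
wrist_force: [1.0, -0.1, 0.1]
finger_gap: 0.0362
time: 10.23
position: [0.4831, -0.2071, 0.2167]
eef_rot: [-1.219, -1.216, 1.213]
wrist_force: [1.3, -0.9, 0.5]
finger_gap: 0.0681
```

View pics/a5.png

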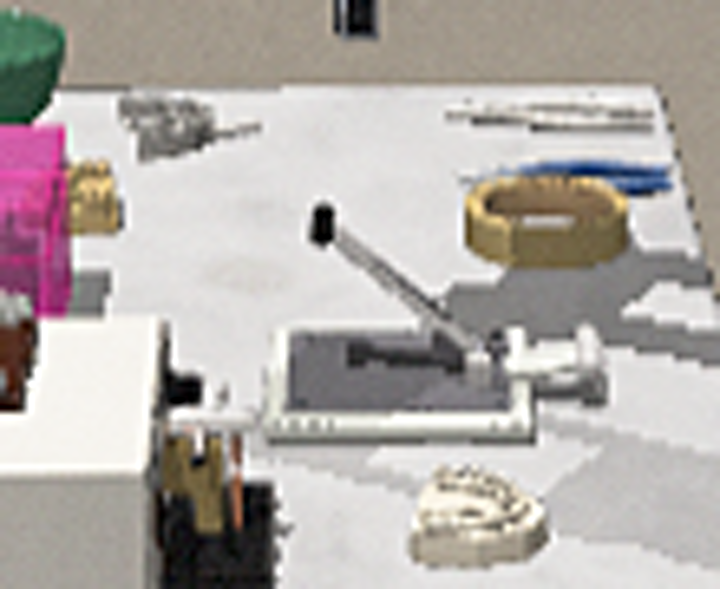

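View pics/a4.png

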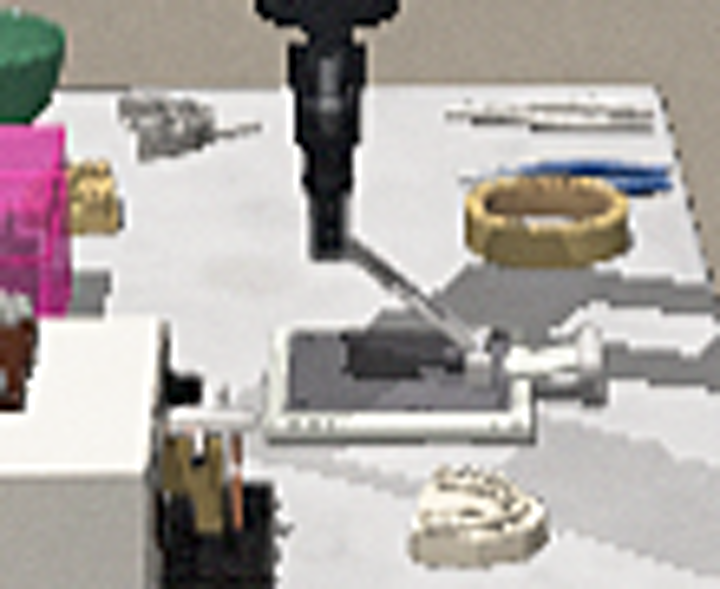

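Run:
```python
from h import *
s=cam("side")
def ony(d,u,v,y):
    o,w=ray(d,u,v);return o+w*(y-o[1])/w[1]
g=lambda x,y:(290+(x)/6.545,150+(y)/6.545)
for n,p,y in[("foot",(322,222),-.187),("frame bl",(265,440),-.141),("frame br",(535,441),-.141),("hinge",(495,340),-.187),("bar end",(592,365),-.18)]:print(n,ony(s,*g(*p),y).round(4))
```

```text
foot [ 0.4991 -0.187   0.1055]
frame bl [ 0.529  -0.141   0.0037]
frame br [ 0.3904 -0.141   0.0022]
hinge [ 0.4094 -0.187   0.0393]
bar end [ 0.3592 -0.18    0.0277]
```

View pics/b5.png

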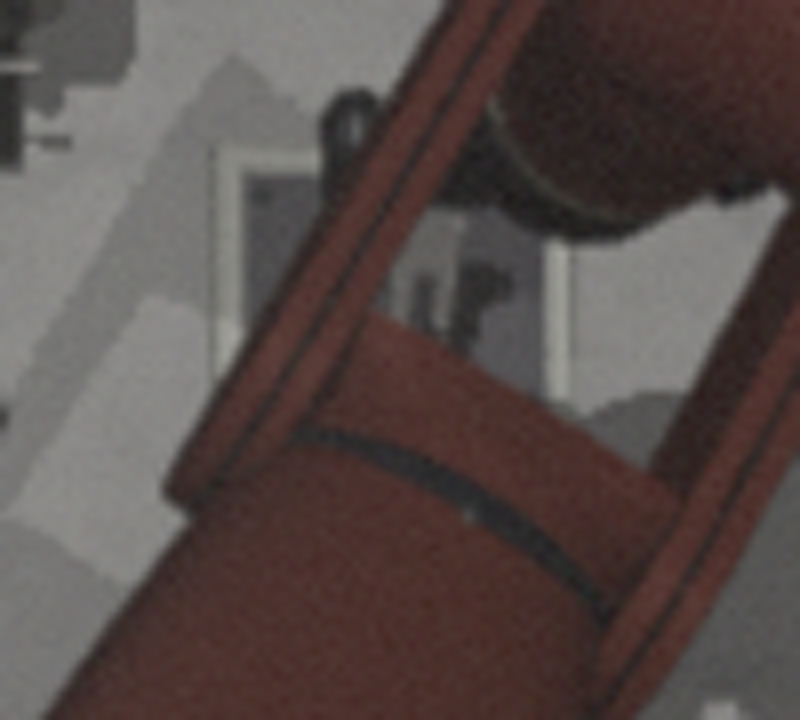

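```bash
python3 -m handwheel '[0,0.03,0,0,0.6, 0,0.04,0,0,0.6, -0.01,0.04,0,0,0.6, -0.01,0.04,0,0,0.6, -0.01,0.04,0,0,0.6, -0.01,0.04,0,0,0.6, -0.01,0.04,0,0,0.6, -0.01,0.04,0,0,0.6,0,0,0,0,0.6]' 20
python3 - <<'E'
from h import *
d=cam("top")
cv2.imwrite("pics/top6.png",d["frame"])
cv2.imwrite("pics/b6.png",cv2.resize(d["frame"][235:320,385:455],None,fx=7,fy=7,interpolation=2))
E
```

```text
time: 11.13
position: [0.4175, 0.1111, 0.206]
eef_rot: [-1.198, -1.215, 1.218]
wrist_force: [0.0, 0.6, 0.4]
finger_gap: 0.0677
```

View pics/b6.png

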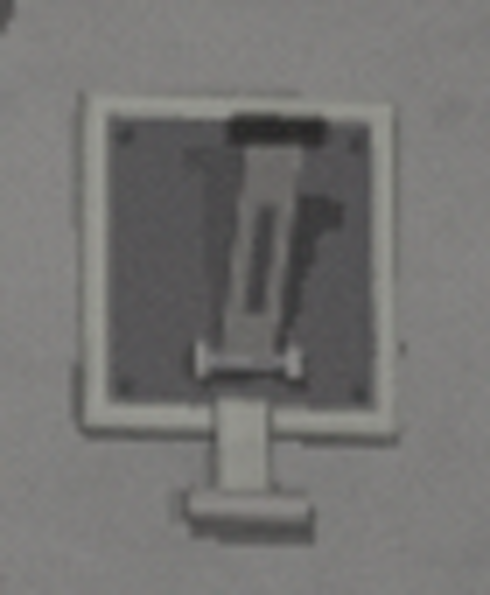

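Run:
```python
from h import *
d=cam("top")
c=lambda x,y:(385+(x-3)/7,235+(y-3)/7)
P={n:onz(d,*c(*p),z) for n,p,z in[("FL",(84,95),.014),("FR",(395,103),.014),("NR",(396,436),.014),("NL",(80,431),.014),("barL",(187,505),.024),("barR",(313,510),.024),("foot",(277,130),.1)]}
for n in P:print(n,P[n].round(4))
for a,b in(("FR","FL"),("NR","NL"),("barR","barL")):
    v=P[b]-P[a];print(np.linalg.norm(v),np.degrees(np.arctan2(v[1],v[0])))
print((P["FL"]+P["FR"]+P["NL"]+P["NR"])/4)
f=d["frame"].astype(float).mean(2)
print(f[300:315,414:427].mean(1).round(0),f[303:309,405:435].mean(0).round(0))
```

```text
FL [ 0.5302 -0.1432  0.014 ]
FR [ 0.5283 -0.2704  0.014 ]
NR [ 0.392  -0.2666  0.014 ]
NL [ 0.3927 -0.1393  0.014 ]
barL [ 0.3626 -0.1802  0.024 ]
barR [ 0.3611 -0.2305  0.024 ]
foot [ 0.5012 -0.2059  0.1   ]
0.1272523447168857 89.12839749140363
0.12733784902537748 89.66742253290921
0.05030643475289025 88.29677921924053
[ 0.46080447 -0.20488625  0.014     ]
[125. 126. 126. 126. 119. 115. 130. 133. 115.  90.  81.  84. 101. 125.
 126.] [124. 124. 124. 124. 115. 111. 102. 115. 120. 118. 116. 122. 127. 128.
 128. 128. 127. 126. 120. 116. 122. 123. 122. 120. 115. 123. 124. 123.
 124. 122.]
```

```bash
python3 -m handwheel '[-0.006,-0.035,0,0,0.7, -0.008,-0.04,0,0,0.7, -0.008,-0.04,0,0,0.7, -0.008,-0.04,0,0,0.7, -0.008,-0.04,0,0,0.7, -0.008,-0.04,0,0,0.7, -0.008,-0.04,0,0,0.7, -0.004,-0.03,0,0,0.7, 0,-0.01,0,0,0.7, 0,0,0,0,0.7, 0,0,0,0,0.7,0,0,0,0,0.7]' 20
cat > st.py <<'E'
from h import *
s=r.observe();R=cv2.Rodrigues(s['eef_rot'])[0];print(s['position'].round(4),np.degrees(np.arctan2(R[1,0],R[0,0])).round(2),s['wrist_force'].round(1),s['joints'].round(2),R[:,1].round(3))
E
python3 st.py
```

```text
time: 12.23
position: [0.3626, -0.2093, 0.2075]
eef_rot: [-1.205, -1.212, 1.212]
wrist_force: [-0.8, 0.9, 0.1]
finger_gap: 0.0725
[ 0.3626 -0.2093  0.2075] 90.22 [-0.8  0.9  0.1] [-0.71 -0.26  2.08  0.    1.33 -2.29] [-0.001  0.002 -1.   ]
```

```bash
python3 -m handwheel '[0,0.002,-0.02,-0.5,0.7, -0.001,0.003,-0.03,-0.5,0.7, 0,0,-0.03,0,0.7, 0,0,-0.03,0,0.7, 0,0,-0.03,0,0.7, 0,0,-0.015,0,0.7, 0,0,0,0,0.7,0,0,0,0,0.7]' 20
python3 st.py
```

```text
time: 12.9
position: [0.3616, -0.2034, 0.0528]
eef_rot: [-1.212, -1.2, 1.201]
wrist_force: [0.4, -0.1, -0.5]
finger_gap: 0.0726
[ 0.3616 -0.2034  0.0528] 89.37 [ 0.4 -0.1 -0.5] [-0.7  -0.03  2.21  0.    0.97 -2.26] [-0.002  0.002 -1.   ]
```

```bash
python3 -m handwheel '[0,-0.001,-0.012,0,0.7, 0,0,-0.012,0,0.7, 0,0,-0.0065,0,0.7, 0,0,0,0,0.7,0,0,0,0,0.7]' 20
python3 st.py
python3 - <<'E'
from h import *
s=cam("side")
cv2.imwrite("pics/a7.png",np.hstack([cv2.resize(s["frame"][150:240,290:400],(720,589),interpolation=2)]))
E
```

```text
time: 13.32
position: [0.3626, -0.2061, 0.0237]
eef_rot: [-1.216, -1.2, 1.2]
wrist_force: [-0.5, -0.3, 0.1]
finger_gap: 0.0725
[ 0.3626 -0.2061  0.0237] 89.29 [-0.5 -0.3  0.1] [-0.71  0.03  2.21  0.    0.9  -2.26] [ 0.001 -0.001 -1.   ]
```

View pics/a7.png

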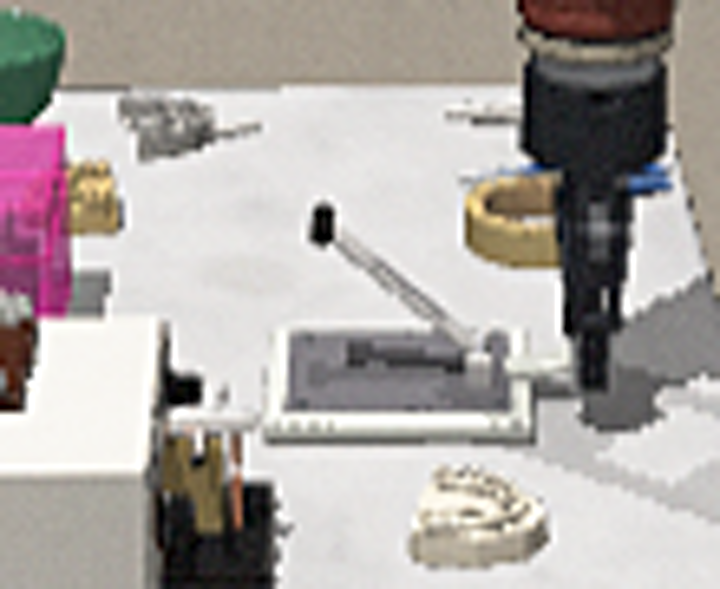

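```bash
python3 -m handwheel '[-0.0007,0.0005,-0.0015,0,0.7, 0,0,0,0,-1, 0,0,0,0,-1, 0,0,0,0,-1, 0,0,0,0,-1, 0,0,0,0,-1, 0,0,0,0,-1]' 20
python3 st.py
python3 -m handwheel '[0.001,0,0.007,0,-1, 0.002,0,0.01,0,-1, 0.004,0,0.012,0,-1, 0.004,0,0.012,0,-1, 0.004,0,0.01,0,-1,0,0,0,0,-1,0,0,0,0,-1]' 20
python3 st.py
python3 - <<'E'
from h import *
s=cam("side")
cv2.imwrite("pics/a8.png",np.hstack([cv2.resize(s["frame"][150:240,290:400],(720,589),interpolation=2)]))
E
```

```text
time: 13.95
position: [0.3614, -0.2055, 0.0218]
eef_rot: [-1.215, -1.2, 1.199]
wrist_force: [-0.5, 2.4, 5.9]
finger_gap: 0.0487
[ 0.3614 -0.2055  0.0218] 89.24 [-0.5  2.4  5.9] [-0.71  0.03  2.21  0.    0.89 -2.27] [ 0.  0. -1.]
time: 14.53
position: [0.3769, -0.2059, 0.0731]
eef_rot: [-1.217, -1.2, 1.2]
wrist_force: [0.6, -0.9, -2.3]
finger_gap: 0.0489
[ 0.3769 -0.2059  0.0731] 89.27 [ 0.6 -0.9 -2.3] [-0.68 -0.04  2.17 -0.    1.02 -2.24] [ 0.001 -0.001 -1.   ]
```

View pics/a8.png

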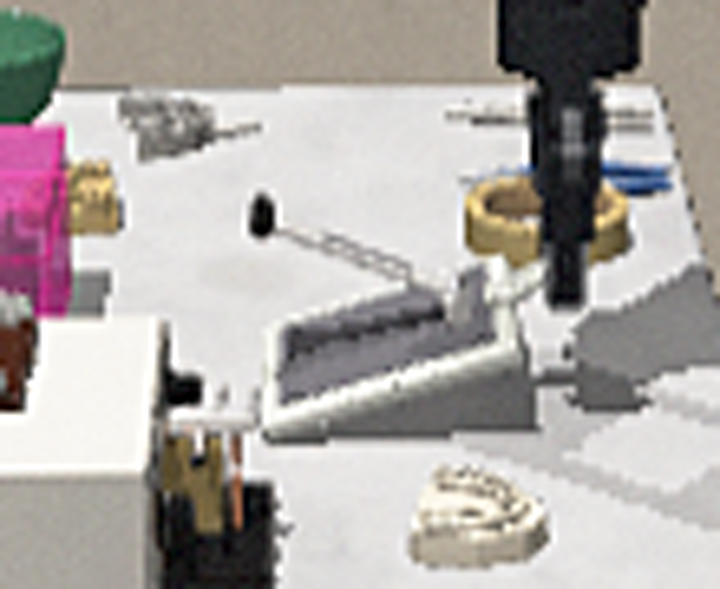

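```bash
python3 -m handwheel '[0,0,0.008,0,-1, 0,0,0.01,0,-1, 0,0,0.01,0,-1, 0,0,0.01,0,-1, 0,0,0.01,0,-1, 0,0,0.01,0,-1, 0,0,0.01,0,-1, 0,0,0.01,0,-1, 0,0,0.008,0,-1, 0,0,0.006,0,-1, 0,0,0.003,0,-1, 0,0,0,0,-1]' 20
python3 -m handwheel '[0,0,0.005,0,-1, 0,0,0.01,0,-1, 0,0,0.015,0,-1, 0,0,0.015,0,-1, 0,0,0.01,0,-1,  0,0,0.005,0,-1, 0,0,0,0,-1, 0,0,0,0,-1]' 20
python3 st.py
python3 - <<'E'
from h import *
s=cam("side")
cv2.imwrite("pics/a9.png",np.hstack([cv2.resize(s["frame"][110:240,270:420],(690,598),interpolation=2)]))
E
```

```text
time: 15.58
position: [0.3765, -0.2058, 0.1683]
eef_rot: [-1.216, -1.2, 1.2]
wrist_force: [-2.8, 1.5, 7.4]
finger_gap: 0.0484
time: 16.25
position: [0.3762, -0.2054, 0.2271]
eef_rot: [-1.215, -1.2, 1.2]
wrist_force: [-0.2, -0.2, -3.7]
finger_gap: 0.049
[ 0.3762 -0.2054  0.2271] 89.25 [-0.2 -0.2 -3.7] [-0.68 -0.25  2.03  0.    1.36 -2.24] [-0.  0. -1.]
```

View pics/a9.png

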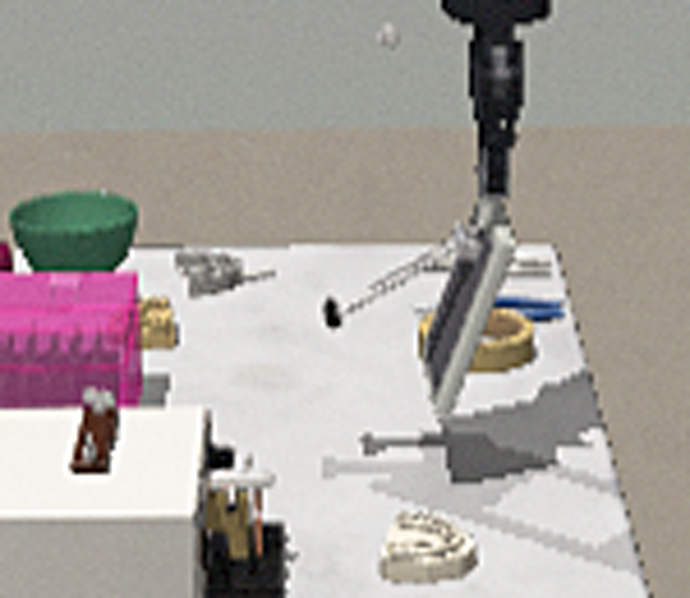

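```bash
python3 -m handwheel '[0,0,0.01,0,-1, 0,0.004,0.015,0,-1, 0,0.01,0.015,0,-1, 0,0.016,0.005,0.6,-1, 0.001,0.022,0,0.6,-1, 0.001,0.025,0,0.6,-1, 0.001,0.025,0,0.6,-1, 0.001,0.025,0,0.6,-1, 0.001,0.025,0,0.6,-1, 0.001,0.025,0,0.6,-1, 0.001,0.025,0,0.6,-1, 0.001,0.025,0,0.6,-1]' 20
python3 -m handwheel '[0.001,0.025,0,0.6,-1, 0.001,0.025,0,0.6,-1, 0.001,0.025,0,0.6,-1, 0.001,0.025,0,0.6,-1, 0.001,0.025,0,0.6,-1, 0.001,0.022,0,0.6,-1, 0.001,0.016,0,0.6,-1, 0.001,0.01,0,0.6,-1, 0,0.004,0,0.6,-1, 0,0,0,0.6,-1, 0,0,0,0,-1, 0,0,0,0,-1]' 20
python3 st.py
python3 - <<'E'
from h import *
s=cam("side");d=cam("top")
cv2.imwrite("pics/side10.png",s["frame"]);cv2.imwrite("pics/top10.png",d["frame"])
cv2.imwrite("pics/a10.png",np.hstack([cv2.resize(s["frame"][130:330,260:430],(510,600),interpolation=2)]))
E
```

```text
time: 17.3
position: [0.3839, 0.0228, 0.2724]
eef_rot: [-1.169, -1.269, 1.269]
wrist_force: [-0.1, 0.8, -3.3]
finger_gap: 0.0484
time: 18.3
position: [0.3923, 0.1977, 0.2723]
eef_rot: [-1.116, -1.344, 1.345]
wrist_force: [1.0, -0.6, -3.6]
finger_gap: 0.0491
[0.3923 0.1977 0.2723] 100.59 [ 1.  -0.6 -3.6] [ 0.29 -0.26  1.95 -0.    1.45 -1.47] [-0. -0. -1.]
```

View pics/a10.png

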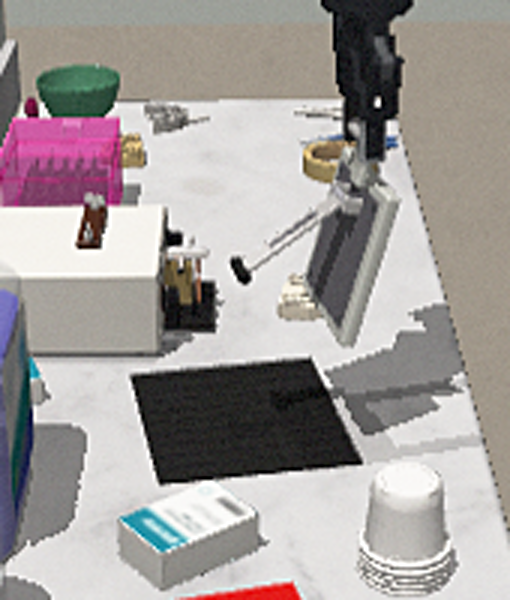

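View pics/top10.png

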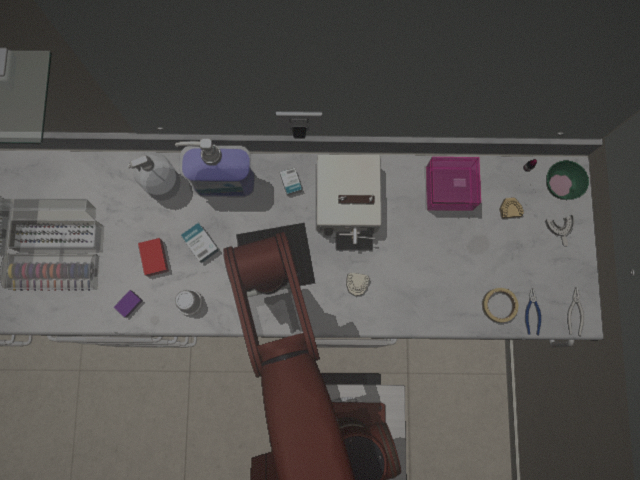

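```bash
cat >> h.py <<'E'
a=np.radians(10.5);EX=np.array([np.cos(a),np.sin(a),0]);EY=np.array([-np.sin(a),np.cos(a),0]);MAT=np.array([.499,.2037,0])
def inmat(p): q=np.array(p)-MAT;return np.array([q@EX,q@EY,q[2]]).round(4)
def onmy(d,u,v,y):  # plane y_mat=y
    o,w=ray(d,u,v);t=(y-(o-MAT)@EY)/(w@EY);return inmat(o+w*t)
E
python3 - <<'E'
from h import *
s=cam("side")
t=r.observe()["position"];print("tcp",inmat(t))
yb=inmat(t)[1]
g=lambda x,y:(260+x/3,130+y/3)
for n,p in[("glass top",(399,195)),("glass bot",(351,346)),("rear bot",(338,338))]:print(n,onmy(s,*g(*p),yb+.065))
print("foot",onmy(s,*g(240,269),yb+.019))
E
```

```text
tcp [-0.1059  0.0136  0.2724]
glass top [-0.1226  0.0786  0.2432]
glass bot [-0.0855  0.0786  0.107 ]
rear bot [-0.0738  0.0786  0.1158]
foot [0.0024 0.0326 0.1668]
```

```bash
python3 -m handwheel '[0.003,-0.001,-0.004,0,-1, 0.006,-0.002,-0.01,0,-1, 0.007,-0.002,-0.014,0,-1, 0.006,-0.002,-0.015,0,-1, 0.003,-0.001,-0.015,0,-1, 0.001,-0.001,-0.012,0,-1, 0,0,-0.009,0,-1, 0,0,-0.006,0,-1, 0,0,-0.003,0,-1, 0,0,0,0,-1, 0,0,0,0,-1]' 20
python3 st.py
python3 -m handwheel '[0,0,-0.003,0,-1, 0,0,-0.003,0,-1, 0,0,-0.003,0,-1, 0,0,0,0,-1]' 20
python3 st.py
python3 - <<'E'
from h import *
print(inmat(r.observe()["position"]))
s=cam("side")
cv2.imwrite("pics/a11.png",np.hstack([cv2.resize(s["frame"][150:300,280:420],(640,686)[:2] if 0 else (560,600),interpolation=2)]))
E
```

```text
time: 19.37
position: [0.4186, 0.1897, 0.1848]
eef_rot: [-1.116, -1.346, 1.344]
wrist_force: [0.8, -0.3, -3.8]
finger_gap: 0.0484
[0.4186 0.1897 0.1848] 100.66 [ 0.8 -0.3 -3.8] [ 0.25 -0.13  2.01  0.    1.26 -1.5 ] [ 0.001  0.    -1.   ]
time: 19.7
position: [0.4179, 0.1895, 0.1747]
eef_rot: [-1.115, -1.344, 1.345]
wrist_force: [-0.8, -0.3, -3.7]
finger_gap: 0.0486
[0.4179 0.1895 0.1747] 100.66 [-0.8 -0.3 -3.7] [ 0.25 -0.12  2.02 -0.    1.24 -1.5 ] [-0.001 -0.    -1.   ]
[-0.0823  0.0008  0.1747]
```

View pics/a11.png

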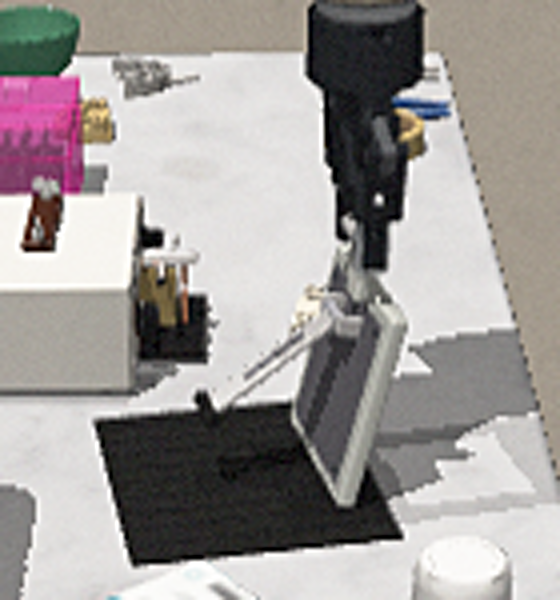

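Nearly touching, tilt as planned. Lower in 1 mm steps until contact.

```bash
for i in 1; do python3 -m handwheel '[0,0,-0.001,0,-1, 0,0,-0.001,0,-1, 0,0,0,0,-1]' 20; done; python3 st.py
```

```text
time: 20.0
position: [0.4183, 0.1895, 0.1732]
eef_rot: [-1.115, -1.345, 1.345]
wrist_force: [0.3, -0.4, -3.1]
finger_gap: 0.0489
[0.4183 0.1895 0.1732] 100.65 [ 0.3 -0.4 -3.1] [ 0.25 -0.12  2.02 -0.    1.24 -1.5 ] [ 0. -0. -1.]
```

```bash
python3 -m handwheel '[0,0,-0.001,0,-1, 0,0,-0.001,0,-1, 0,0,0,0,-1]' 20; python3 st.py
```

```text
time: 20.25
position: [0.4193, 0.1898, 0.1727]
eef_rot: [-1.117, -1.347, 1.343]
wrist_force: [-1.1, -0.3, 3.8]
finger_gap: 0.0485
[0.4193 0.1898 0.1727] 100.66 [-1.1 -0.3  3.8] [ 0.25 -0.11  2.02  0.    1.23 -1.5 ] [ 0.003  0.001 -1.   ]
```

```bash
python3 -m handwheel '[0.006,0.0011,0.0006,0,-1, 0.006,0.0011,0.0006,0,-1, 0.006,0.0011,0.0001,0,-1, 0.006,0.0011,0.0001,0,-1, 0.006,0.0011,0,0,-1, 0.006,0.0011,-0.0006,0,-1, 0,0,0,0,-1]' 20; python3 st.py
python3 - <<'E'
from h import *
print(inmat(r.observe()["position"]))
s=cam("side")
cv2.imwrite("pics/a12.png",np.hstack([cv2.resize(s["frame"][150:300,280:420],(560,600),interpolation=2)]))
E
```

```text
time: 20.83
position: [0.4567, 0.1974, 0.1739]
eef_rot: [-1.117, -1.349, 1.341]
wrist_force: [-0.8, 3.8, 6.7]
finger_gap: 0.0487
[0.4567 0.1974 0.1739] 100.63 [-0.8  3.8  6.7] [ 0.25 -0.02  1.93  0.    1.23 -1.51] [ 0.004  0.003 -1.   ]
[-0.0428  0.0015  0.1739]
```

View pics/a12.png

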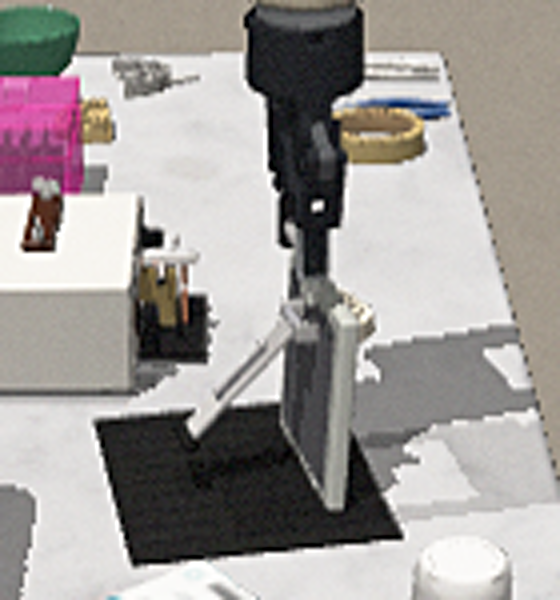

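```bash
python3 -m handwheel '[0.004,0.0007,-0.0002,0,-1, 0.004,0.0007,-0.0005,0,-1, 0.004,0.0007,-0.0005,0,-1, 0.004,0.0007,-0.0005,0,-1, 0.004,0.0007,-0.0005,0,-1, 0.004,0.0007,-0.0006,0,-1, 0.004,0.0007,-0.0008,0,-1, 0.004,0.0007,-0.0009,0,-1, 0.004,0.0007,-0.001,0,-1, 0.004,0.0007,-0.001,0,-1, 0,0,0,0,-1]' 20; python3 st.py
python3 - <<'E'
from h import *
print(inmat(r.observe()["position"]))
s=cam("side")
cv2.imwrite("pics/a13.png",np.hstack([cv2.resize(s["frame"][150:300,280:420],(560,600),interpolation=2)]))
E
```

```text
time: 21.8
position: [0.4972, 0.2048, 0.1681]
eef_rot: [-1.118, -1.351, 1.339]
wrist_force: [0.2, 4.4, 8.5]
finger_gap: 0.0487
[0.4972 0.2048 0.1681] 100.64 [0.2 4.4 8.5] [ 0.24  0.08  1.84  0.    1.22 -1.51] [ 0.006  0.004 -1.   ]
[-0.0016  0.0014  0.1681]
```

View pics/a13.png

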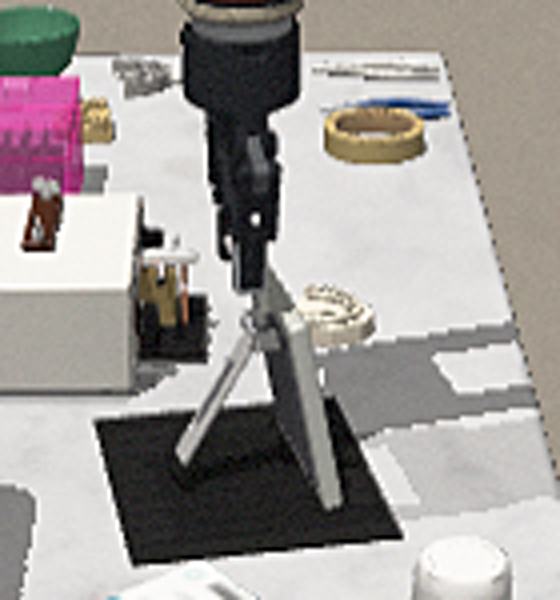

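```bash
python3 -m handwheel '[0.003,0.0006,-0.0009,0,-1, 0.003,0.0006,-0.001,0,-1, 0.003,0.0006,-0.001,0,-1, 0.003,0.0006,-0.001,0,-1, 0,0,0,0,-1, 0,0,0,0,-1]' 20; python3 st.py
python3 - <<'E'
from h import *
print(inmat(r.observe()["position"]))
s=cam("side")
cv2.imwrite("pics/a14.png",np.hstack([cv2.resize(s["frame"][150:300,280:420],(560,600),interpolation=2)]))
E
```

```text
time: 22.35
position: [0.5092, 0.2072, 0.1645]
eef_rot: [-1.119, -1.351, 1.339]
wrist_force: [2.3, 4.9, 8.8]
finger_gap: 0.0483
[0.5092 0.2072 0.1645] 100.65 [2.3 4.9 8.8] [ 0.24  0.11  1.81  0.    1.21 -1.52] [ 0.007  0.003 -1.   ]
[0.0107 0.0016 0.1645]
```

View pics/a14.png

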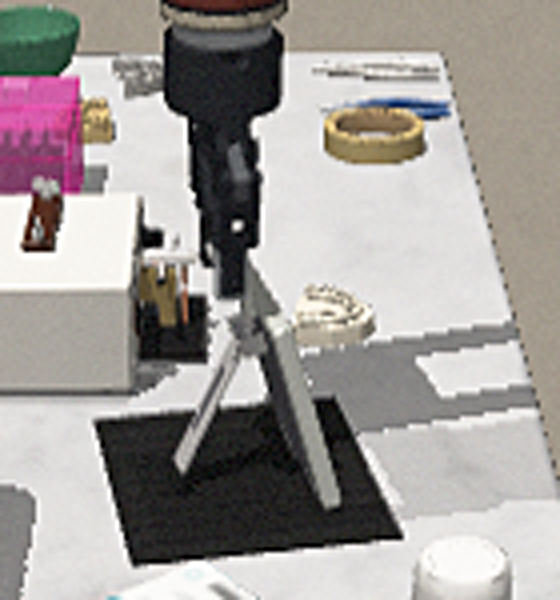

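```bash
python3 -m handwheel '[0.002,0.0004,-0.0007,0,-1, 0.002,0.0004,-0.0007,0,-1, 0,0,0,0,-1, 0,0,0,0,-1]' 20; python3 st.py
python3 -m handwheel '[0.001,0.0002,-0.0004,0,-1, 0.001,0.0002,-0.0004,0,-1, 0,0,0,0,-1, 0,0,0,0,-1]' 20; python3 st.py
python3 - <<'E'
from h import *
yb=inmat(r.observe()["position"]);print(yb);yb=yb[1]
s=cam("side")
f=cv2.resize(s["frame"][200:290,315:375],(400,600),interpolation=2)
cv2.imwrite("pics/a15.png",f)
E
```

```text
time: 22.73
position: [0.5132, 0.208, 0.1631]
eef_rot: [-1.119, -1.351, 1.339]
wrist_force: [2.2, 4.7, 7.9]
finger_gap: 0.0484
[0.5132 0.208  0.1631] 100.64 [2.2 4.7 7.9] [ 0.24  0.12  1.8   0.    1.21 -1.52] [ 0.007  0.004 -1.   ]
time: 23.07
position: [0.515, 0.2083, 0.1624]
eef_rot: [-1.119, -1.351, 1.34]
wrist_force: [0.4, 4.5, 9.2]
finger_gap: 0.0483
[0.515  0.2083 0.1624] 100.65 [0.4 4.5 9.2] [ 0.24  0.13  1.8   0.    1.21 -1.52] [ 0.006  0.003 -1.   ]
[0.0166 0.0016 0.1624]
```

View pics/a15.png

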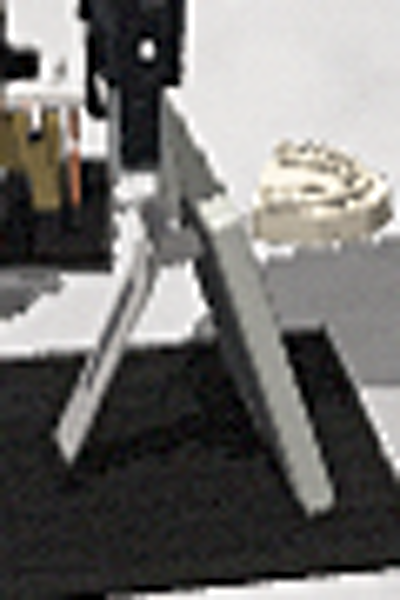

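Run:
```python
from h import *
s=cam("side")
g=lambda x,y:(315+x/6.667,200+y/6.667)
yb=.0015
top=onmy(s,*g(240,208),yb+.065);bot=onmy(s,*g(334,500),yb+.065);rb=onmy(s,*g(310,515),yb+.065)
print(top,bot,rb,np.arctan2(top[0]-bot[0],top[2]-bot[2]))
print("leg end",onmy(s,*g(60,452),yb+.011),onmy(s,*g(68,462),yb+.011),"hinge",onmy(s,*g(130,240),yb+.011))
f=s["frame"][255:280,318:335].astype(float).mean(2)
f=s["frame"][255:285,318:350];f=cv2.resize(np.clip(f.astype(float)*4,0,255).astype(np.uint8),(640,600),interpolation=0);cv2.imwrite("pics/f.png",f)
```

```text
[-0.0196  0.0665  0.1478] [-0.0583  0.0665  0.0146] [-0.0486  0.0665  0.0087] 0.28275595749200605
leg end [0.0441 0.0125 0.0172] [0.0408 0.0125 0.0122] hinge [0.0139 0.0125 0.1112]
```

View pics/f.png

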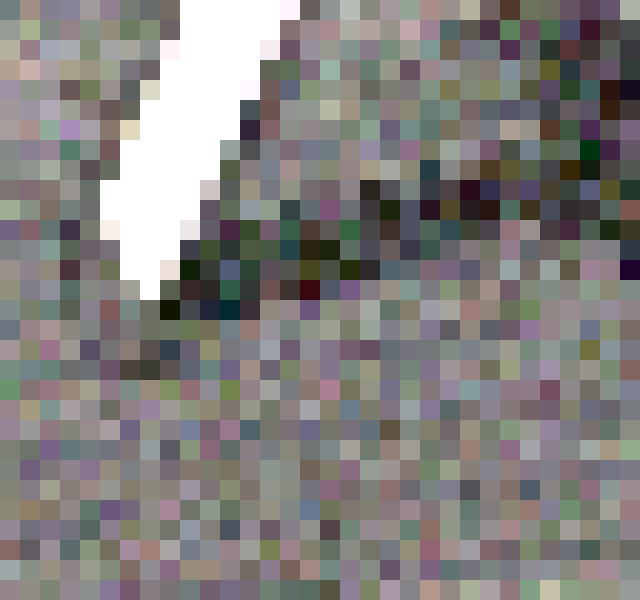

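```bash
python3 -m handwheel '[0.0015,0.0003,-0.0005,0,-1, 0.0015,0.0003,-0.0005,0,-1, 0,0,0,0,-1, 0,0,0,0,-1, 0,0,0,0,-1]' 20; python3 st.py
python3 - <<'E'
from h import *
s=cam("side")
f=cv2.resize(s["frame"][200:290,315:375],(400,600),interpolation=2)
cv2.imwrite("pics/a16.png",f)
E
```

```text
time: 23.58
position: [0.5167, 0.208, 0.1612]
eef_rot: [-1.117, -1.348, 1.343]
wrist_force: [-4.4, -0.0, 11.8]
finger_gap: 0.0486
[0.5167 0.208  0.1612] 100.66 [-4.4 -0.  11.8] [ 0.24  0.14  1.79  0.    1.21 -1.52] [ 0.003  0.001 -1.   ]
```

View pics/a16.png

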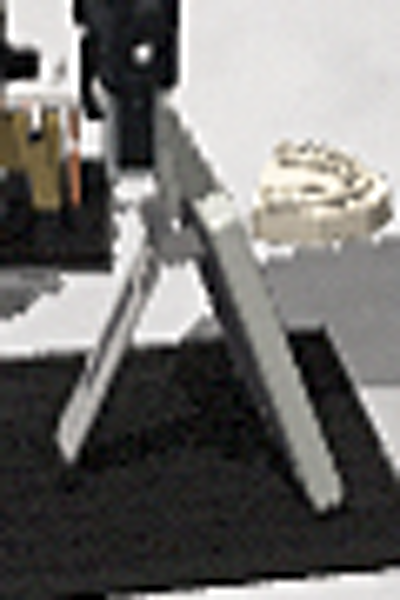

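```bash
python3 -m handwheel '[-0.001,0,0.001,0,-1, 0,0,0.0005,0,-1, 0,0,0,0,-1]' 20; python3 st.py
python3 -m handwheel '[0,0,0,0,0.3, 0,0,0,0,0.6, 0,0,0,0,0.6, 0,0,0,0,0.6, 0,0,0,0,0.6]' 20; python3 st.py
python3 - <<'E'
from h import *
s=cam("side")
f=cv2.resize(s["frame"][200:290,315:375],(400,600),interpolation=2)
cv2.imwrite("pics/a17.png",f)
E
```

```text
time: 23.88
position: [0.5152, 0.2078, 0.1612]
eef_rot: [-1.116, -1.347, 1.343]
wrist_force: [-1.4, 2.2, 6.5]
finger_gap: 0.0487
[0.5152 0.2078 0.1612] 100.66 [-1.4  2.2  6.5] [ 0.24  0.13  1.8   0.    1.21 -1.52] [ 0.002  0.001 -1.   ]
time: 24.3
position: [0.5141, 0.2072, 0.1596]
eef_rot: [-1.115, -1.344, 1.345]
wrist_force: [0.5, 0.2, 0.2]
finger_gap: 0.0684
[0.5141 0.2072 0.1596] 100.64 [0.5 0.2 0.2] [ 0.24  0.13  1.8  -0.    1.21 -1.52] [-0.001 -0.    -1.   ]
```

View pics/a17.png

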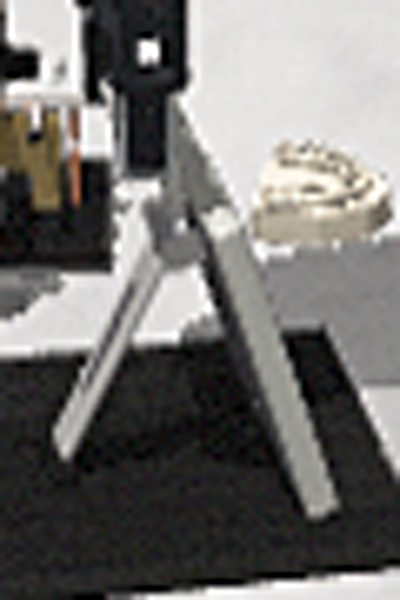

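Stable. Retract up and aside, then check.

```bash
python3 -m handwheel '[0,0,0.01,0,0.6, 0,0,0.02,0,0.6, 0,0,0.03,0,0.6, 0,0,0.04,0,0.6, -0.01,-0.03,0.04,0,0.6, -0.02,-0.04,0.03,0,0.6, -0.02,-0.04,0,0,0.6, -0.02,-0.04,0,0,0.6, -0.02,-0.04,0,0,0.6, -0.02,-0.04,0,0,0.6, 0,-0.04,0,0,0.6, 0,-0.03,0,0,0.6]' 20
python3 -m handwheel '[0,-0.03,0,0,0.6,0,0,0,0,0.6, 0,0,0,0,0.6]'
python3 - <<'E'
from h import *
s=cam("side");d=cam("top")
cv2.imwrite("pics/s18.png",np.hstack([cv2.resize(s["frame"][180:330,280:420],(560,600),interpolation=2)]))
cv2.imwrite("pics/t18.png",cv2.resize(d["frame"][160:310,175:375],(800,600),interpolation=2))
E
```

```text
time: 25.35
position: [0.4151, -0.0695, 0.3173]
eef_rot: [-1.119, -1.345, 1.345]
wrist_force: [0.7, -0.0, 0.0]
finger_gap: 0.0683
time: 25.6
position: [0.4159, -0.0985, 0.3166]
eef_rot: [-1.118, -1.343, 1.342]
wrist_force: [0.4, -0.1, -0.2]
finger_gap: 0.0683
```

View pics/s18.png

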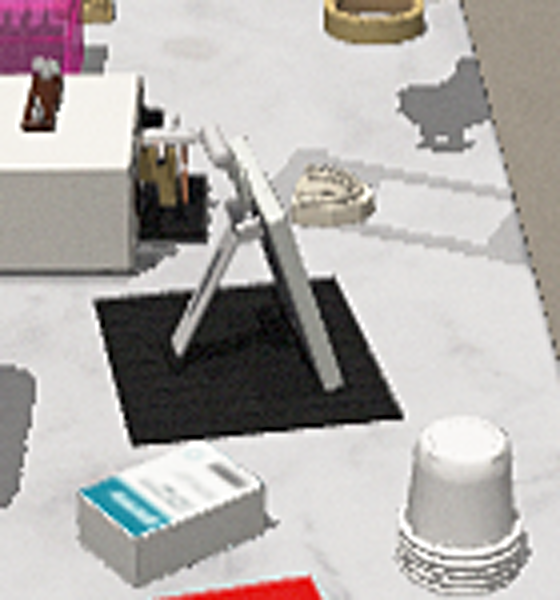

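View pics/t18.png

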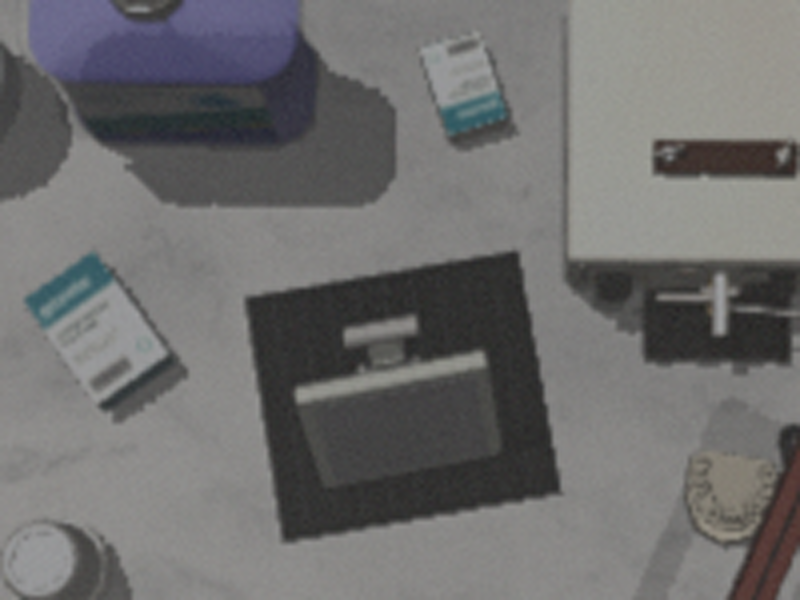

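Run:
```python
from h import *
s=cam("side");d=cam("top")
g=lambda x,y:(280+x/4,180+y/4)
T=onmy(s,*g(286,217),.0665);B=onmy(s,*g(343,383),.0665);rb=onmy(s,*g(328,392),.0665);print("lean",np.arctan2(T[0]-B[0],T[2]-B[2]),B,rb,"leg end",onmy(s,*g(180,352),.0125))
t=lambda x,y:(175+x/4,160+y/4)
a_=onz(d,*t(326,487),.008);b_=onz(d,*t(500,451),.008);print(inmat(a_),inmat(b_))
L=np.array([onz(d,*t(*p),.036) for p in((97,253),(170,350),(105,407),(25,298))]).mean(0);print("carton",inmat(L))
for n,p,z in[("cups",(188,301),.06)]:pass
```

```text
lean 0.29866491587147576 [-0.0601  0.0665  0.012 ] [-0.05    0.0665  0.0062] leg end [0.0413 0.0125 0.0163]
[-0.0583  0.0627  0.008 ] [-0.0542 -0.0629  0.008 ]
carton [0.0774 0.2007 0.036 ]
```

All within limits: lean 0.30 rad, rear edge at about x −0.05, foot at about +0.045, y near 0, and about 2° off square.

```bash
python3 -c "
from workcell import ticket
print(ticket.sign_off())"
```

```text
the job is handed in; nothing more can be done
None
```

The mirror is standing on the mat on its bottom edge and open leg, glass facing the robot, and I handed the job in at about 25.7 s of the 72 s allowed. The sign-off gives no verdict, so the figures below are my own.

- **Carton:** I lifted the larger teal and white carton off the mat and laid it flat on the worktop to the left, with its centre about 0.20 m from the mat's centre line.
- **Leg:** I folded it out to about 0.75 rad, measured in the images, while the mirror still lay on its glass.
- **Standing up:** I carried the mirror by its cross bar, set its lower edge on the mat, tipped it back onto the leg and let go.

**Last checks, from the final pictures:**

| Check | Measured | Allowed |
|---|---|---|
| Lean back | 0.30 rad | 0.2–0.45 rad |
| Rear lower edge, x on the mat | about −0.05 m | −0.093 to 0.01 m |
| Foot, x on the mat | about 0.04 m | −0.01 to 0.093 m |
| Off the centre line | about 0 mm | 42 mm |
| Off square | about 2° | 15° (0.26 rad) |

- **Other objects:** the cups, tape roll and plaster cast looked untouched in the pictures, but I did not measure their positions again.
- **Foot height:** the black foot hardly shows against the dark mat. I judged it to be touching from the end of the leg strip, the push-back felt at the gripper, and the mirror staying still when released.

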